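# Set the rotary tool stand to its line and enter it

## Robot

A 7-joint arm with a two-finger parallel gripper is mounted at the origin on the work surface. World frame = base frame: x ahead of the robot, y to its left, z up, the work surface at z = 0. Lengths are in m, angles in rad, forces in N, time in s.
With the tool pointing down it reaches from about 0.4 to 0.875 m from the base axis. Payload 19.3 kg.
Tool frame: the origin (TCP) lies between the finger pads; the fingertips stand 19 mm ahead of it and the grasp point (between the pads) is the TCP (env.tip_extent is the z of the fingertips in the tool frame, in m); z points along the fingers, y is the direction in which the jaws open and shut (so a half turn about z gives the same grasp; the last joint's range is limited). The gripper opens to 85 mm and grips with 20 to 120 N. Pads are 22 mm wide; open, the fingers measure 114 mm over their backs; the gripper's body (76 mm by 85 mm) begins 54 mm behind the grasp point. The pads swing forward as they close: fully open they stand 13 mm farther back than shut.
Start: joints at [1.205, 0.521, -0.036, 1.599, 0.021, 1.021, -0.113], TCP at [0.182, -0.598, 0.25] pointing down, gripper open.
Joint ranges: [-2.91, 2.91], [-0.3, 2.13], [-1.5, 1.42], [0.17, 2.43], [-1.26, 4.41], [0.16, 1.93], [-2.52, 2.52]. Speed limits (rad/s): [1.89, 1.89, 2.39, 2.39, 3.01, 3.01, 3.01].

## Interface

Orientations are given as a unit quaternion [x, y, z, w].
In Python, from rig import env, cams gives the robot as it stands.
- The arm moves only by the tool move_arm, never from a script. Its argument "rows" is a list of rows, each an object with "hand": the gripper command: -1 is fully open, 1 is shut, values between are in proportion; "travel": the shift along the world's x, y, z in units of 50 mm (1.0 is 50 mm), a list of three; "twist": the turn about the world's z in units of 10 degrees (1.0 is 10 degrees). In form: [{"hand": hand, "travel": [x, y, z], "twist": twist}, ...]. A call has 1 to 10 rows; each row shifts and turns the commanded pose from where the row before left it; what a row does not reach is not made up. A row lasts 1/8 s, in which the tool goes at most 62.5 mm and 10.7 degrees, less where a joint would pass 70% of its speed; a pose out of reach is approached as far as the arm can. A call is refused whole if a number of a shift passes 1 or a number of a turn 1, either way. A call with a gripper value outside its range is refused whole. The fingers move at their own pace and stop on an object; "force" is the grip in N (left out, the last holds). Time passes only in rows, so rows that do not move let the fingers close. It gives the time, the measured TCP pose, the force and the opening at its end, in the units of the state.
- env.state(): the state, without advancing time (a new reading comes with each control period).
- cams.grab_frame(name): name is "side" or "top"; returns the picture (420x560x3 uint8, red, green, blue); there is no depth.
- cams.calibration(name): a dict with "fx", "fy", "cx", "cy" (pixels), "rvec" (rotation vector, rad) and "tvec" (3), from world to camera coordinates, as OpenCV has them. Camera axes: x right, y down, z forward; pixel columns grow to the right and rows downward; lengths in m; the calibration is good to about 2 mm. A picture is of the moment at which its call begins. calibration takes no time and is no camera call.
- env.hand_in(): hands the job in, once; it reports no verdict.
The state is a dict: "time": time; "joint_pos": joint angles; "qvel": joint speeds; "effort": joint torques, N m; "eef_pos": TCP position; "ee_rot": TCP orientation; "contact_force": force on the tool from outside, world axes, zero at the start; "torque": the same for the moment, N m; "opening": finger opening in m.
Only numpy, scipy, OpenCV 4.12 (cv2) and the standard library are available. Lean on these libraries where they do the work, as an engineer would, in place of code of your own. Each camera call takes 0.05 s, during which the arm holds its last target.

## Task

Push the dial of the rotary tool stand round by its upright fin until the dial's index line is in line with the single line on the raised scale tab (not the double line opposite), then press the key on the readout box fully down and let it come up again. Do it all with the fingertips: do not pinch the fin, do not lift the cutter out of the dial or knock it over, and leave the other tools where they are.

Things in the scene. Friction and masses are not known exactly. Their poses are not given: they have to be found in the camera images.
- axis (a point): The rotary tool stand is fixed on the table: a round grey base 230 mm across with an aluminium scale ring, whose top is 30 mm above the table. This point is on the dial's vertical turning axis, 36 mm above the table, level with the dial's top face. A small cutter in a round holder stands loosely in a collar (57 mm across, 8 mm high) at the middle of the dial.
- dial (a joint): Turn of the steel dial (disc 170 mm across, top face 36 mm above the table) in rad, growing counter-clockwise seen from above. It stops at -2.6 and 2.6 and starts within 0.6 of 0; at 0 the two scale tabs lie a quarter turn to either side of the index line, so either tab is reached by the short way round only. Friction holds it wherever it is left: about 0.12 N m to turn slowly and as much again for each rad/s, no spring, no run-on.
- index (a point): Index line: the one black radial line on the dial, 5 mm wide, from 39 to 84 mm from the axis, directly opposite the fin. This point lies on that line drawn on outward, 100 mm from the axis; it turns with the dial.
- target (a point): Middle of the single target line: a black radial line 5 mm wide and 22 mm long along the middle of a raised aluminium tab 40 mm by 22 mm (top 34 mm above the table) that sits on the scale ring, centred 100 mm from the axis. On the opposite side of the ring an equal tab bears two parallel lines 24 mm apart instead: that one is not the target. Which side is which varies. Short thin lines every 15 degrees, left out beside the tabs, are only divisions.
- fin_top (a point): Middle of the top edge of the dial's fin, 68 mm above the table and 58 mm from the axis: an upright dark steel plate standing along a radius of the dial, from 38 to 78 mm from the axis, 12 mm thick, 32 mm high above the dial. The dial is turned by pushing sideways on a flat face of it; squeezing it between the fingers loads both faces and is a fault.
- cutter: Cutter in its holder, loose, standing in the collar at the middle of the dial: foot 40 mm across, 46 mm tall overall, so its top is 82 mm above the table. Origin at the centre of its foot. To be left standing there.
- key (a joint): Travel of the readout box's key in m: 0 up, 0.006 fully down; a spring needs about 5 N at the bottom and returns it.
- key_top (a point): Centre of the top of the key, a round white push key 32 mm across, pressed straight down, on the top of the readout box (grey, 130 by 110 mm, fixed, the body 35 mm high). The box's small screen stands about 70 mm beyond the key's centre on the side away from the robot, its top 93 mm above the table.
- mill_a: Loose end mill standing upright, 28 mm across, 70 mm tall, beyond the stand. Origin at its foot.
- holder: Loose steel tool holder, 52 mm across the foot, 52 mm tall, beyond the stand. Origin at its foot.
- insert_box: Loose orange plastic box of inserts, 50 x 35 x 18 mm, beside the stand. Origin under its centre.
- mill_b: Loose end mill standing upright, 24 mm across, 60 mm tall, behind the readout box. Origin at its foot.
- jar: Loose closed jar, 44 mm across, 60 mm tall, behind the readout box. Origin at its foot.
- wrench: Loose 150 mm wrench lying on the table to the left of the stand. Origin at the underside.
- gauge_ring: Loose steel ring lying flat, 50 mm across, 16 mm high, beyond the stand. Origin under its centre.
Not all that is in view belongs to the job. What is shaped like the cutter but blue or orange is not meant. What is shaped like the part that bears key but yellow is not meant.

How it is judged:
On the way, in this order (a step that is already met when the one before it is completed fails the run):
1. the index line is in line with the single target line, the dial is still and the key is up (horizontal distance between index and target below 0.005 m and velocity of joint dial between -0.05 and 0.05 rad/s and value of joint key below 0.002 m), for 0.3 s.
2. the key is pressed fully down with the dial still set (value of joint key above 0.0045 m and horizontal distance between index and target below 0.005 m), for 0.05 s.
At the end, for the whole second after the job is handed in: The index line is within 5 mm of the middle of the single target line, measured 100 mm from the axis (about 3 degrees), the dial is at rest, the key is up again, and the cutter still stands in its collar (horizontal distance between index and target below 0.005 m and velocity of joint dial between -0.02 and 0.02 rad/s and value of joint key below 0.002 m and horizontal distance between cutter and axis below 0.006 m and angle between cutter's own z axis and vertical below 0.15 rad and height (world z) of cutter below 0.042 m); the robot touches nothing.
It fails at once if the key was pressed before the dial was set (value of joint key above 0.003 m and horizontal distance between index and target above 0.006 m).
It fails at once if the fin was pinched (both its faces loaded at once by more than 3 N) (contact force between the fingers and dial_c0 above 3 N and contact force between the fingers and dial_c1 above 3 N).
It fails at once if the cutter was lifted by more than 8 mm or tipped (height (world z) of cutter above 0.044 m or angle between cutter's own z axis and vertical above 0.35 rad).
It fails at once if another tool was moved by more than 20 mm, knocked over or lifted (distance of any of mill_a, holder, insert_box, mill_b, jar, wrench, gauge_ring from where it was at the start of the episode above 0.02 m or angle between any of mill_a, holder, insert_box, mill_b, jar, wrench, gauge_ring's own z axis and vertical above 0.5 rad).
It also fails if it takes over 48 s, if anything falls off the work surface, if the arm or the gripper's body presses on something with over 40 N, if the wrist force passes 120 N, or if a joint passes its speed limit or range.

## Working session

There is one attempt and no reset: what is moved stays moved. The work goes in short steps, Python scripts to look and compute and a tool call to move; the robot and the scene stay as the last step left them, time stands still between calls to the robot, and variables do not carry over. Pictures are saved under pics/ and viewed, and the job is handed in when it is done.

Besides the shell and the picture viewer there is one more tool, called after "Emit:" by a JSON object that holds its "method" and its "body", one argument or row to a line. move_arm: Moves the arm, as the interface text tells. Its arguments: {"type":"object","properties":{"rows":{"type":"array"},"force":{"type":"number"}},"required":["rows"]}

```bash
mkdir -p pics; python3 - <<'E'
from rig import env,cams
import cv2
for n in("side","top"):
    im=cams.grab_frame(n); cv2.imwrite(f"pics/{n}0.png",im[:,:,::-1]); print(n,cams.calibration(n))
s=env.state(); print(s)
E
```

```text
side {'fx': 450.8649084849238, 'fy': 450.8649084849238, 'cx': 282.88640937180656, 'cy': 204.21159195599714, 'rvec': array([ 2.27549071, -0.47331864,  0.21997329]), 'tvec': array([-0.48619393,  0.17478095,  1.09990416])}
top {'fx': 415.367967721124, 'fy': 415.367967721124, 'cx': 281.65629206373796, 'cy': 216.17468275274902, 'rvec': array([ 2.0993973 , -2.15900994,  0.18199481]), 'tvec': array([-0.03336324,  0.51470046,  0.92853603])}
{'time': 0.1, 'joint_pos': array([ 1.20479156,  0.52195679, -0.03632438,  1.59995079,  0.02120436,
        1.02115064, -0.11281183]), 'qvel': array([ 0.00011174, -0.00042998, -0.00083115, -0.00237984,  0.00011963,
       -0.00117336,  0.00065986]), 'effort': array([ 5.45680101e-03, -9.28490996e+01,  1.98477186e+00, -3.70536804e+01,
        1.82333967e-02,  5.29867379e-03, -7.71010946e-06]), 'eef_pos': array([ 0.18207023, -0.59757861,  0.24978192]), 'ee_rot': array([ 9.89083930e-01,  1.47352257e-01, -1.20458042e-04, -5.26608514e-04]), 'contact_force': array([-0.52423511,  0.72357438,  0.61496657]), 'torque': array([0.0036512 , 0.03436261, 0.03112113]), 'opening': 0.08536671092662088}
```

View pics/side0.png

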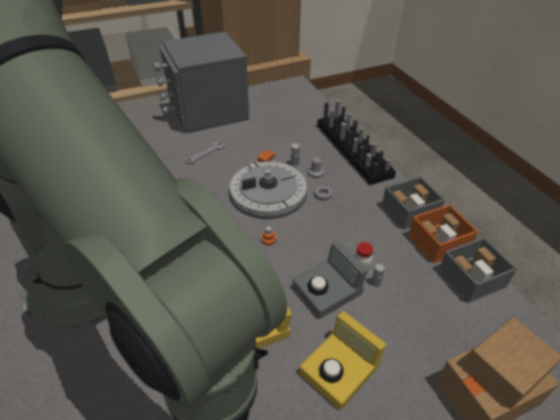

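View pics/top0.png

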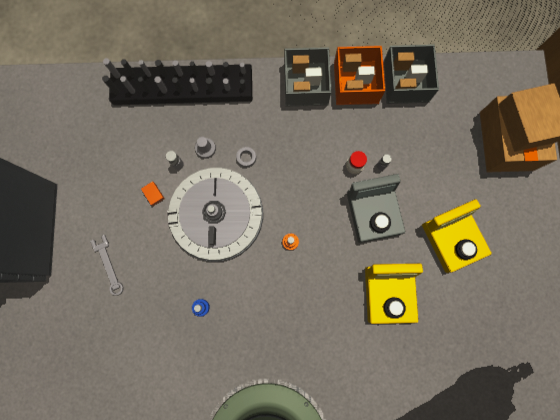

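The top view shows the stand centred near (214,213), with the fin toward the robot near (212,236) and the index line pointing away near (215,187). The grey readout box's key is near (382,222). The two yellow boxes (keys near (467,249) and (396,308)) are decoys. The blue (200,308) and orange (290,241) cutters are also decoys; the real one is at the middle of the dial.

```bash
cat > h.py <<'E'
import numpy as np,cv2
from rig import env,cams
def ray(n,u,v,z):
    c=cams.calibration(n);R=cv2.Rodrigues(c['rvec'])[0];C=-R.T@c['tvec']
    d=R.T@np.array([(u-c['cx'])/c['fx'],(v-c['cy'])/c['fy'],1.]);return C+d*(z-C[2])/d[2]
def proj(n,p):
    c=cams.calibration(n);K=np.array([[c['fx'],0,c['cx']],[0,c['fy'],c['cy']],[0,0,1]])
    return cv2.projectPoints(np.array(p,float).reshape(-1,1,3),c['rvec'],c['tvec'],K,None)[0].reshape(-1,2)
def rectify(im,n,cx,cy,z,half=.13,N=560):
    # up=+x, left=+y
    w=np.array([[cx+half,cy+half,z],[cx+half,cy-half,z],[cx-half,cy-half,z],[cx-half,cy+half,z]])
    H=cv2.getPerspectiveTransform(proj(n,w).astype(np.float32),np.float32([[0,0],[N,0],[N,N],[0,N]]))
    return cv2.warpPerspective(im,H,(N,N),flags=cv2.INTER_CUBIC)
E
python3 - <<'E'
from h import *
im=cv2.imread("pics/top0.png")
c=cv2.resize(im[155:275,155:275],None,fx=5,fy=5,interpolation=cv2.INTER_CUBIC); cv2.imwrite("pics/dialcrop.png",c)
c=cv2.resize(im[140:330,340:500],None,fx=3,fy=3,interpolation=cv2.INTER_CUBIC); cv2.imwrite("pics/boxcrop.png",c)
print(ray("top",214,213,.03),ray("top",382,222,.045),ray("side",319,285,.045))
print(ray("side",269,187,.03))
for a in [(172,158,.07),(204,145,.052),(153,193,.018),(246,156,.016),(358,158,.06),(386,160,.06),(117,290,0),(290,241,.04),(200,308,.04)]: print(a,ray("top",*a).round(3))
E
```

```text
[0.52840313 0.1132701  0.03      ] [ 0.49304458 -0.28141645  0.045     ] [ 0.49698361 -0.28172483  0.045     ]
[0.53023145 0.0986554  0.03      ]
(172, 158, 0.07) [0.655 0.205 0.07 ]
(204, 145, 0.052) [0.691 0.134 0.052]
(153, 193, 0.018) [0.584 0.264 0.018]
(246, 156, 0.016) [0.672 0.036 0.016]
(358, 158, 0.06) [ 0.645 -0.232  0.06 ]
(386, 160, 0.06) [ 0.638 -0.297  0.06 ]
(117, 290, 0) [0.354 0.349 0.   ]
(290, 241, 0.04) [ 0.455 -0.066  0.04 ]
(200, 308, 0.04) [0.308 0.143 0.04 ]
```

View pics/dialcrop.png

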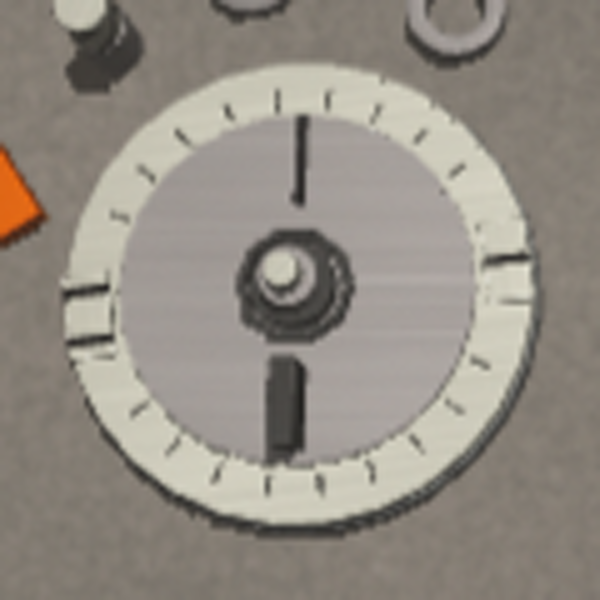

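View pics/boxcrop.png

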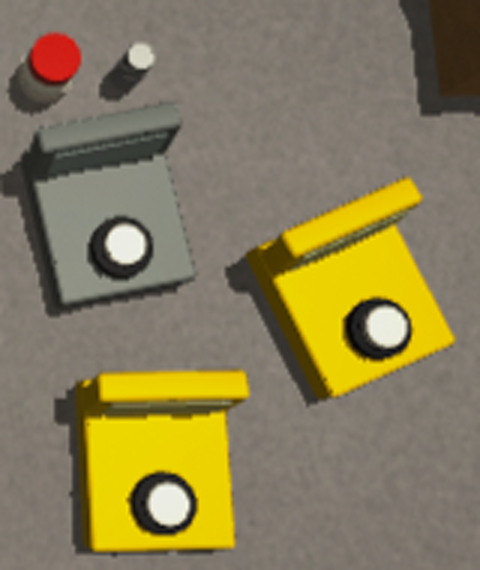

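The enlarged crop shows two parallel lines on the left tab and a single line on the right tab at crop (505,260). The target is therefore on the −y side. Only the grey box fits the key's description. Next I refine the geometry.

```bash
cat >> h.py <<'E'
def cr(u,v,z): return ray("top",155+(u+.5)/5-.5,155+(v+.5)/5-.5,z)
E
python3 - <<'E'
from h import *
T=cr(506,260,.034);D=(cr(88,292,.034)+cr(91,340,.034))/2
print("T",T,"D",D,"mid",(T+D)/2,"dist",np.linalg.norm(T-D))
i1=cr(302,118,.036);i2=cr(298,202,.036);print("idx",i1,i2,np.linalg.norm(i1-i2))
im=cv2.imread("pics/top0.png")
# bright ring mask -> ellipse of outer edge
m=cv2.inRange(im,(150,165,165),(255,255,255)); m[:,:160]=0;m[:,270:]=0;m[:160]=0;m[270:]=0
cs,_=cv2.findContours(m,cv2.RETR_EXTERNAL,cv2.CHAIN_APPROX_NONE);c=max(cs,key=cv2.contourArea);hull=cv2.convexHull(c)
P=np.array([ray("top",*p,.03)[:2] for p in hull[:,0].astype(float)])
(A)=np.c_[2*P,np.ones(len(P))];s=np.linalg.lstsq(A,(P**2).sum(1),rcond=None)[0];print("circ",s[:2],np.sqrt(s[2]+s[:2]@s[:2]))
c=(T+D)[:2]/2
r=rectify(im,"top",c[0],c[1],.036);cv2.imwrite("pics/rect.png",r)
s=cv2.imread("pics/side0.png");r=rectify(s,"side",c[0],c[1],.036);cv2.imwrite("pics/rects.png",r)
print(cr(284,356,.068),cr(302,356,.068),cr(268,355,.068),cr(280,440,.068))
E
```

```text
T [0.54030111 0.0131087  0.034     ] D [0.51890926 0.21103439 0.034     ] mid [0.52960519 0.11207154 0.034     ] dist 0.19907835069680743
idx [0.61231364 0.1099184  0.036     ] [0.5709684 0.1118222 0.036    ] 0.041389051861648866
circ [0.53000363 0.11262077] 0.111025256223775
[0.49177047 0.11287323 0.068     ] [0.49153782 0.10466598 0.068     ] [0.49243839 0.12017059 0.068     ] [0.45336785 0.11462022 0.068     ]
```

View pics/rect.png

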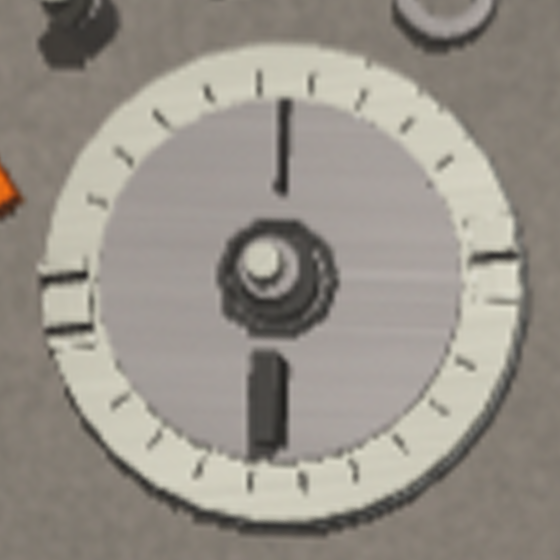

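View pics/rects.png

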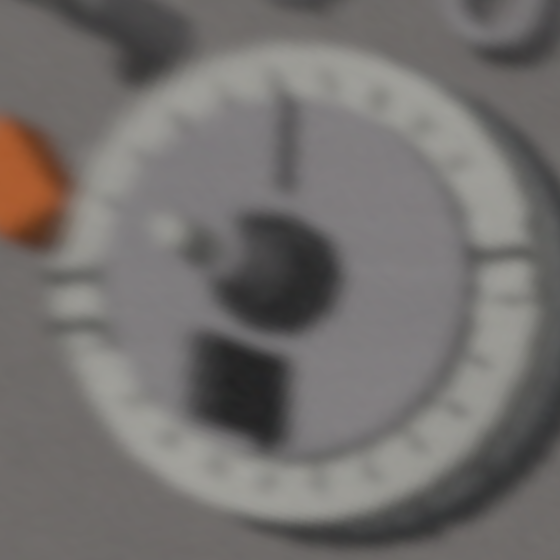

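The axis is at about (0.530, 0.112). The index points at about −2° and the target at −83.8°, so the dial turns about 82° clockwise. I shut the fingers and carry the tool high to the −y side of the fin, turned so that its flat side will push.

Emit:
{"method": "move_arm", "body": {
  "rows": [
    {"hand": 1, "travel": [0.72, 0.85, 0], "twist": 0.44},
    {"hand": 1, "travel": [0.72, 0.85, 0], "twist": 0.44},
    {"hand": 1, "travel": [0.72, 0.85, 0], "twist": 0.44},
    {"hand": 1, "travel": [0.72, 0.85, 0], "twist": 0.44},
    {"hand": 1, "travel": [0.72, 0.85, 0], "twist": 0.44},
    {"hand": 1, "travel": [0.72, 0.85, 0], "twist": 0.44},
    {"hand": 1, "travel": [0.72, 0.85, 0], "twist": 0.44},
    {"hand": 1, "travel": [0.72, 0.85, 0], "twist": 0.44}
  ],
  "force": 20
}}

```text
time: 1.1
eef_pos: [0.471, -0.2564, 0.2502]
ee_rot: [0.898, 0.441, -0.0, -0.0]
contact_force: [0.7, -1.1, 0.4]
opening: -0.0001
```

Emit:
{"method": "move_arm", "body": {
  "rows": [
    {"hand": 1, "travel": [0, 0.85, 0], "twist": 0.45},
    {"hand": 1, "travel": [0, 0.85, 0], "twist": 0.45},
    {"hand": 1, "travel": [0, 0.85, 0], "twist": 0.45},
    {"hand": 1, "travel": [0, 0.85, 0], "twist": 0.45},
    {"hand": 1, "travel": [0, 0.85, 0], "twist": 0.45},
    {"hand": 1, "travel": [0, 0.85, 0], "twist": 0.45},
    {"hand": 1, "travel": [0, 0.85, 0], "twist": 0.45},
    {"hand": 1, "travel": [0, 0.4, 0], "twist": 0.45},
    {"hand": 1, "travel": [0, 0, 0], "twist": 0}
  ]
}}

```text
time: 2.22
eef_pos: [0.4701, 0.0605, 0.2502]
ee_rot: [0.717, 0.697, -0.0, -0.0]
contact_force: [-0.5, -0.9, 0.1]
opening: -0.0001
```

```bash
python3 - <<'E'
from h import *
s=env.state();q=s['ee_rot'];print(s['time'],s['eef_pos'],np.degrees(2*np.arctan2(q[1],q[0])),s['joint_pos'].round(2),s['opening'],env.tip_extent)
for n in("side","top"): cv2.imwrite(f"pics/{n}1.png",cams.grab_frame(n)[:,:,::-1])
E
```

```text
2.225 [0.47007326 0.06047279 0.25016658] 88.30704008530276 [ 0.2   0.32 -0.56  1.96  0.22  0.91 -0.5 ] -5.872564645105994e-05 0.019
```

View pics/top1.png

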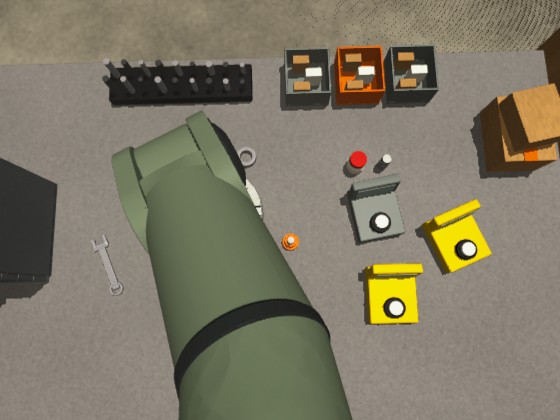

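View pics/side1.png

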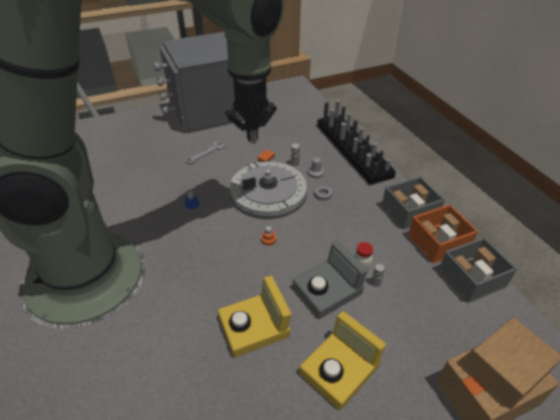

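The side view shows the closed fingertips at (253,138), clear above the stand. The top view is hidden by the arm. I descend beside the fin and plan the arc.

Emit:
{"method": "move_arm", "body": {
  "rows": [
    {"hand": 1, "travel": [0, 0, -0.95], "twist": 0},
    {"hand": 1, "travel": [0, 0, -0.95], "twist": 0},
    {"hand": 1, "travel": [0, 0, -0.9], "twist": 0},
    {"hand": 1, "travel": [0, 0, -0.8], "twist": 0},
    {"hand": 1, "travel": [0, 0, -0.06], "twist": 0},
    {"hand": 1, "travel": [0, 0, 0], "twist": 0}
  ]
}}

```text
time: 3.08
eef_pos: [0.4706, 0.0592, 0.0682]
ee_rot: [0.719, 0.695, 0.0, 0.0]
contact_force: [0.0, 0.6, 0.1]
opening: 0.0001
```

```bash
python3 - <<'E'
from h import *
s=env.state();print(s['time'],s['eef_pos'],s['contact_force'])
im=cams.grab_frame("side");cv2.imwrite("pics/s2.png",cv2.resize(im[100:260,180:380,::-1],None,fx=3.5,fy=3.5,interpolation=cv2.INTER_CUBIC))
A=np.array([.530,.112]);p=s['eef_pos'][:2];yaw=88.3
for phi in list(range(178,100,-5))+[96.2]:
    a=np.radians(phi);u=np.array([np.cos(a),np.sin(a)]);v=np.array([-u[1],u[0]])
    t=A+.061*u+.017*v
    print(phi,t.round(4),((t-p)/.05).round(2),round((phi-90-yaw)/10,2));p=t;yaw=phi-90
E
```

```text
3.075 [0.47060064 0.05919455 0.06822049] [0.02662634 0.57146784 0.12370283]
178 [0.4684 0.0971] [-0.04  0.76] -0.03
173 [0.4674 0.1026] [-0.02  0.11] -0.5
168 [0.4668 0.1081] [-0.01  0.11] -0.5
163 [0.4667 0.1136] [-0.    0.11] -0.5
158 [0.4671 0.1191] [0.01 0.11] -0.5
153 [0.4679 0.1245] [0.02 0.11] -0.5
148 [0.4693 0.1299] [0.03 0.11] -0.5
143 [0.4711 0.1351] [0.04 0.1 ] -0.5
138 [0.4733 0.1402] [0.04 0.1 ] -0.5
133 [0.476 0.145] [0.05 0.1 ] -0.5
128 [0.479  0.1496] [0.06 0.09] -0.5
123 [0.4825 0.1539] [0.07 0.09] -0.5
118 [0.4864 0.1579] [0.08 0.08] -0.5
113 [0.4905 0.1615] [0.08 0.07] -0.5
108 [0.495  0.1648] [0.09 0.07] -0.5
103 [0.4997 0.1676] [0.09 0.06] -0.5
96.2 [0.5065 0.1708] [0.14 0.06] -0.68
```

View pics/s2.png

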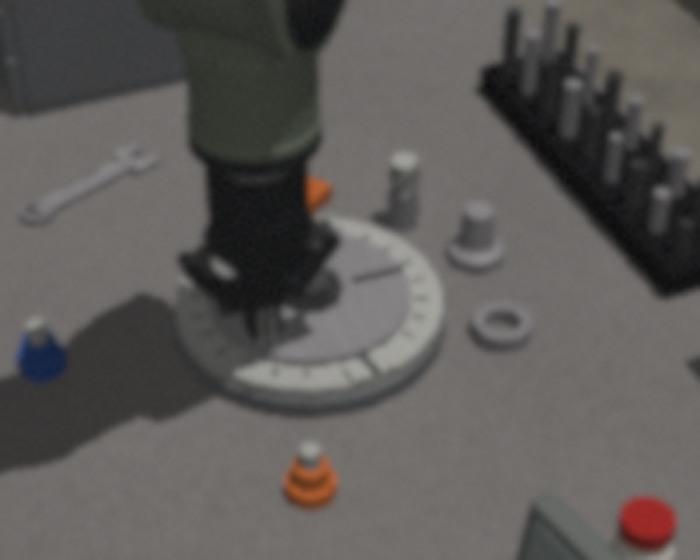

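The knuckles spread along the jaw axis, and at this yaw that axis points over the cutter. I turn the tool by 90° so its narrow side lies along the radius. The contact offset then becomes about 20.5 mm.

Emit:
{"method": "move_arm", "body": {
  "rows": [
    {"hand": 1, "travel": [0, 0, 0], "twist": 1},
    {"hand": 1, "travel": [0, 0, 0], "twist": 1},
    {"hand": 1, "travel": [0, 0, 0], "twist": 1},
    {"hand": 1, "travel": [0, 0, 0], "twist": 1},
    {"hand": 1, "travel": [0, 0, 0], "twist": 1},
    {"hand": 1, "travel": [0, 0, 0], "twist": 1},
    {"hand": 1, "travel": [0, 0, 0], "twist": 1},
    {"hand": 1, "travel": [0, 0, 0], "twist": 1},
    {"hand": 1, "travel": [0, 0, 0], "twist": 0.97},
    {"hand": 1, "travel": [0, 0, 0], "twist": 0}
  ]
}}

```text
time: 4.38
eef_pos: [0.4709, 0.059, 0.0685]
ee_rot: [0.02, 1.0, -0.0, 0.001]
contact_force: [-0.1, -0.4, 0.0]
opening: 0.0001
```

```bash
python3 - <<'E'
from h import *
s=env.state();q=s['ee_rot'];yaw=np.degrees(2*np.arctan2(q[1],q[0]));print(s['time'],s['eef_pos'],s['contact_force'],yaw,s['joint_pos'].round(2))
im=cams.grab_frame("side");cv2.imwrite("pics/s3.png",cv2.resize(im[100:260,180:380,::-1],None,fx=3.5,fy=3.5,interpolation=cv2.INTER_CUBIC))
A=np.array([.530,.112]);p=s['eef_pos'][:2]
for phi in list(range(178,100,-5))+[96.2]:
    a=np.radians(phi);u=np.array([np.cos(a),np.sin(a)]);v=np.array([-u[1],u[0]])
    t=A+.061*u+.0205*v
    print(phi,t.round(4),((t-p)/.05).round(2),round((phi-yaw)/10,2));p=t;yaw=phi
E
```

```text
4.375 [0.47094557 0.05895726 0.06849769] [-0.05115449 -0.41347769  0.01533576] 177.71723371712864 [ 0.34  0.71 -0.79  2.09  0.83  0.68  0.51]
178 [0.4683 0.0936] [-0.05  0.69] 0.03
173 [0.467  0.0991] [-0.03  0.11] -0.5
168 [0.4661 0.1046] [-0.02  0.11] -0.5
163 [0.4657 0.1102] [-0.01  0.11] -0.5
158 [0.4658 0.1158] [0.   0.11] -0.5
153 [0.4663 0.1214] [0.01 0.11] -0.5
148 [0.4674 0.1269] [0.02 0.11] -0.5
143 [0.4689 0.1323] [0.03 0.11] -0.5
138 [0.471  0.1376] [0.04 0.1 ] -0.5
133 [0.4734 0.1426] [0.05 0.1 ] -0.5
128 [0.4763 0.1474] [0.06 0.1 ] -0.5
123 [0.4796 0.152 ] [0.07 0.09] -0.5
118 [0.4833 0.1562] [0.07 0.08] -0.5
113 [0.4873 0.1601] [0.08 0.08] -0.5
108 [0.4917 0.1637] [0.09 0.07] -0.5
103 [0.4963 0.1668] [0.09 0.06] -0.5
96.2 [0.503  0.1704] [0.13 0.07] -0.68
```

View pics/s3.png

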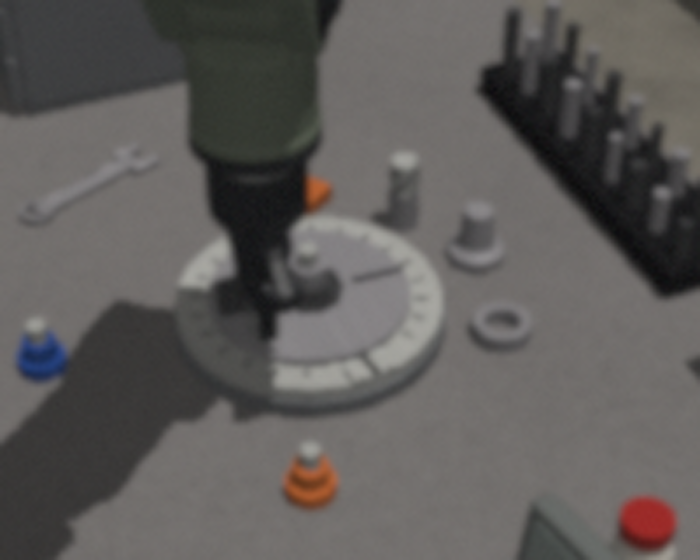

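The cutter is now clear of the gripper. I approach and push the first half of the arc.

Emit:
{"method": "move_arm", "body": {
  "rows": [
    {"hand": 1, "travel": [-0.03, 0.45, 0], "twist": 0},
    {"hand": 1, "travel": [-0.02, 0.24, 0], "twist": 0},
    {"hand": 1, "travel": [-0.03, 0.11, 0], "twist": -0.5},
    {"hand": 1, "travel": [-0.02, 0.11, 0], "twist": -0.5},
    {"hand": 1, "travel": [-0.01, 0.11, 0], "twist": -0.5},
    {"hand": 1, "travel": [0, 0.11, 0], "twist": -0.5},
    {"hand": 1, "travel": [0.01, 0.11, 0], "twist": -0.5},
    {"hand": 1, "travel": [0.02, 0.11, 0], "twist": -0.5},
    {"hand": 1, "travel": [0.03, 0.11, 0], "twist": -0.5},
    {"hand": 1, "travel": [0, 0, 0], "twist": 0}
  ]
}}

```text
time: 5.68
eef_pos: [0.4679, 0.1329, 0.0677]
ee_rot: [0.319, 0.948, -0.0, 0.0]
contact_force: [-0.6, 0.8, 0.6]
opening: 0.0003
```

```bash
python3 - <<'E'
from h import *
s=env.state();q=s['ee_rot'];yaw=np.degrees(2*np.arctan2(q[1],q[0]));print(s['time'],s['eef_pos'],s['contact_force'],yaw,s['joint_pos'].round(2))
im=cams.grab_frame("side")[:,:,::-1];cv2.imwrite("pics/side4.png",im);cv2.imwrite("pics/s4.png",cv2.resize(im[100:260,180:380],None,fx=3.5,fy=3.5,interpolation=cv2.INTER_CUBIC))
cv2.imwrite("pics/r4.png",rectify(im,"side",.53,.112,.036))
E
```

```text
5.675 [0.46788397 0.13292343 0.06765728] [-0.56589872  0.76756576  0.61420159] 142.81113669093637 [ 0.09  0.68 -0.65  2.07  0.71  0.63 -0.13]
```

View pics/s4.png

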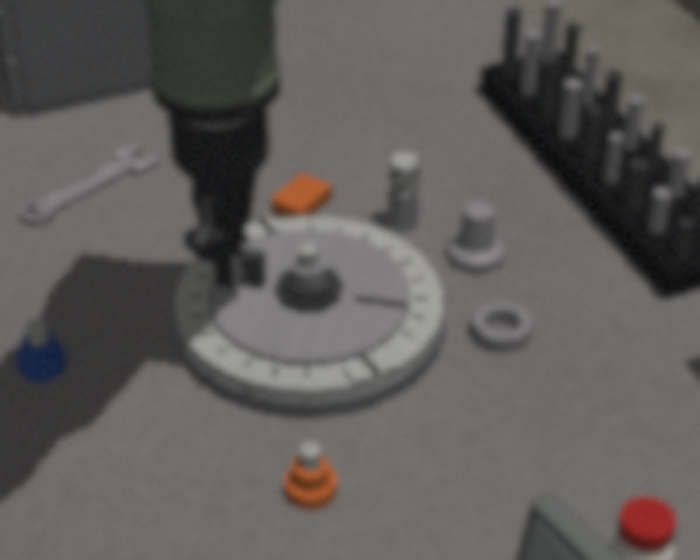

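View pics/r4.png

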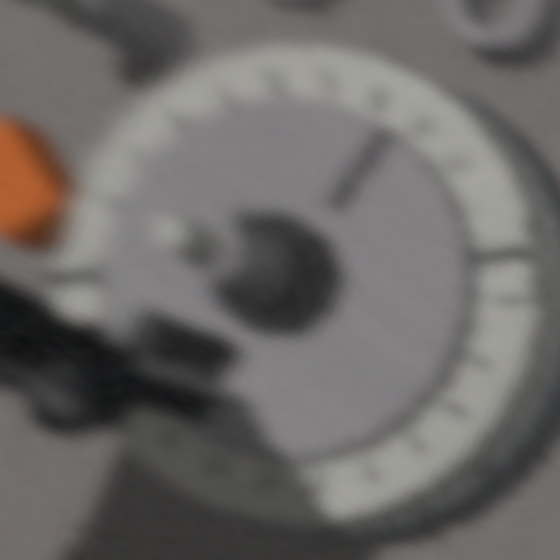

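The index is now at about −35° to −37°, as commanded. I continue to about 7° short of the target.

Emit:
{"method": "move_arm", "body": {
  "rows": [
    {"hand": 1, "travel": [0.06, 0.1, 0], "twist": -0.5},
    {"hand": 1, "travel": [0.05, 0.1, 0], "twist": -0.5},
    {"hand": 1, "travel": [0.06, 0.1, 0], "twist": -0.5},
    {"hand": 1, "travel": [0.07, 0.09, 0], "twist": -0.5},
    {"hand": 1, "travel": [0.07, 0.08, 0], "twist": -0.5},
    {"hand": 1, "travel": [0.08, 0.08, 0], "twist": -0.5},
    {"hand": 1, "travel": [0.09, 0.07, 0], "twist": -0.5},
    {"hand": 1, "travel": [0.09, 0.06, 0], "twist": -0.5},
    {"hand": 1, "travel": [0, 0, 0], "twist": 0}
  ]
}}

```text
time: 6.85
eef_pos: [0.4962, 0.1667, 0.0673]
ee_rot: [0.623, 0.782, 0.0, 0.0]
contact_force: [-0.9, -0.0, 0.2]
opening: -0.0003
```

```bash
python3 - <<'E'
from h import *
s=env.state();q=s['ee_rot'];yaw=np.degrees(2*np.arctan2(q[1],q[0]));print(s['time'],s['eef_pos'],s['contact_force'],yaw,s['joint_pos'].round(2))
im=cams.grab_frame("side")[:,:,::-1];cv2.imwrite("pics/side5.png",im)
cv2.imwrite("pics/r5.png",rectify(im,"side",.53,.112,.036))
cv2.imwrite("pics/top5.png",cams.grab_frame("top")[:,:,::-1])
E
```

```text
6.85 [0.49618682 0.16669043 0.06731298] [-0.8881711  -0.00684937  0.17488013] 102.9376201128975 [-0.08  0.68 -0.48  1.98  0.54  0.61 -0.7 ]
```

View pics/r5.png

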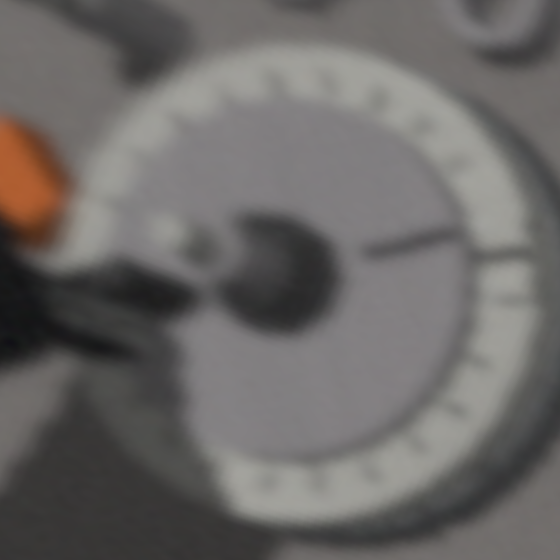

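View pics/top5.png

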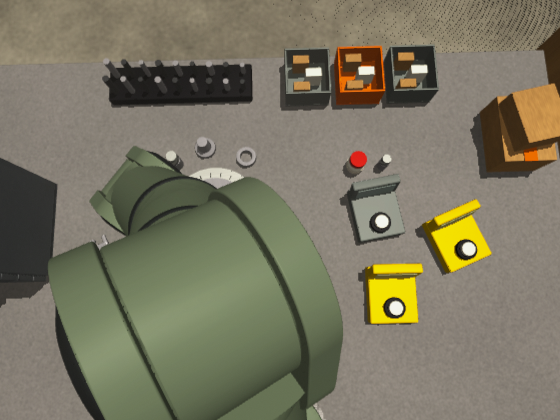

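```bash
cat >> h.py <<'E'
def lines(img,cam="side",A=(.53,.112),phi=None):
    """polar profile around A: dark centroid angle vs radius, for dial (z .036) and tab (z .034)"""
    g=cv2.cvtColor(img,cv2.COLOR_BGR2GRAY).astype(np.float32)
    out={}
    for nm,z,rr,th0 in(("idx",.036,np.arange(.046,.081,.002),phi),("tab",.034,np.arange(.092,.109,.002),-83.8)):
        pts=[]
        for r in rr:
            th=np.radians(np.linspace(th0-(.0065/r)*57.3*1.6,th0+(.0065/r)*57.3*1.6,61))
            P=np.c_[A[0]+r*np.cos(th),A[1]+r*np.sin(th),np.full(61,z)]
            uv=proj(cam,P).astype(np.float32)
            v=cv2.remap(g,uv[:,0].reshape(1,-1),uv[:,1].reshape(1,-1),cv2.INTER_LINEAR)[0]
            base=np.interp(np.arange(61),[0,60],[v[:6].mean(),v[-6:].mean()])
            w=np.clip(base-v-5,0,None)
            if w.max()<8: continue
            t=(w*th).sum()/w.sum();pts.append([A[0]+r*np.cos(t),A[1]+r*np.sin(t),r,np.degrees(t)])
        out[nm]=np.array(pts)
    return out
def report(img,cam,A,phi):
    o=lines(img,cam,A,phi)
    for k,p in o.items():
        vx,vy,x0,y0=cv2.fitLine(p[:,:2].astype(np.float32),cv2.DIST_HUBER,0,.001,.001).ravel()
        if vy>0: vx,vy=-vx,-vy
        print(k,len(p),"mean ang",p[:,3].mean().round(2),"std",p[:,3].std().round(2),"fit dir",np.degrees(np.arctan2(vy,vx)).round(2),"mid",p[:,:2].mean(0).round(4))
E
python3 - <<'E'
from h import *
A=(.530,.112)
report(cv2.imread("pics/side5.png"),"side",A,-78)
print('start top');report(cv2.imread("pics/top0.png"),"top",A,-2)
print('start side');report(cv2.imread("pics/side0.png"),"side",A,-2)
for f,a in(("side4",-35.5),): report(cv2.imread(f"pics/{f}.png"),"side",A,a)
E
```

```text
idx 18 mean ang -74.76 std 0.33 fit dir -76.03 mid [0.5465 0.0512]
tab 9 mean ang -82.92 std 0.04 fit dir -83.09 mid [0.5423 0.0128]
start top
idx 18 mean ang -1.36 std 0.2 fit dir -1.99 mid [0.593  0.1105]
tab 9 mean ang -83.64 std 0.06 fit dir -83.88 mid [0.5411 0.0126]
start side
idx 18 mean ang -2.6 std 0.11 fit dir -2.32 mid [0.5929 0.1092]
tab 9 mean ang -82.88 std 0.05 fit dir -83.12 mid [0.5424 0.0128]
idx 18 mean ang -35.7 std 0.16 fit dir -35.33 mid [0.5812 0.0752]
tab 9 mean ang -82.95 std 0.08 fit dir -81.81 mid [0.5423 0.0128]
```

The line fits, both in the side view, put the index at −75.1° and the target at −83.1°. That leaves about 8° to go. I push 6° slowly and remeasure.

Emit:
{"method": "move_arm", "body": {
  "rows": [
    {"hand": 1, "travel": [0.038, 0.024, 0], "twist": -0.2},
    {"hand": 1, "travel": [0.039, 0.022, 0], "twist": -0.2},
    {"hand": 1, "travel": [0.041, 0.02, 0], "twist": -0.2},
    {"hand": 1, "travel": [0, 0, 0], "twist": 0},
    {"hand": 1, "travel": [0, 0, 0], "twist": 0}
  ]
}}

```text
time: 7.58
eef_pos: [0.5023, 0.1701, 0.0673]
ee_rot: [0.663, 0.748, 0.0, 0.0]
contact_force: [-0.8, 1.0, 0.2]
opening: -0.0001
```

```bash
python3 - <<'E'
from h import *
s=env.state();q=s['ee_rot'];print(s['time'],s['eef_pos'],s['contact_force'],np.degrees(2*np.arctan2(q[1],q[0])))
im=cams.grab_frame("side")[:,:,::-1];cv2.imwrite("pics/side6.png",im)
cv2.imwrite("pics/r6.png",rectify(im,"side",.53,.112,.036))
for a in(-80.5,-82): report(im.copy(),"side",(.5303,.1119),a)
E
```

```text
7.575 [0.50226147 0.17012696 0.06734853] [-0.78917842  1.02791537  0.24100787] 96.87399610463446
idx 18 mean ang -80.34 std 0.42 fit dir -82.5 mid [0.5408 0.0498]
tab 9 mean ang -83.05 std 0.04 fit dir -83.13 mid [0.5424 0.0126]
idx 18 mean ang -80.52 std 0.41 fit dir -82.76 mid [0.5406 0.0497]
tab 9 mean ang -83.05 std 0.04 fit dir -83.13 mid [0.5424 0.0126]
```

View pics/r6.png

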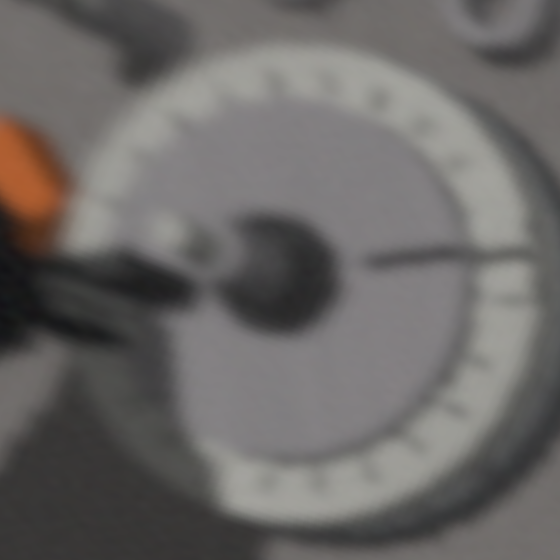

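```bash
python3 - <<'E'
from h import *
def ringfit(f,n):
    im=cv2.imread(f);g=cv2.cvtColor(im,cv2.COLOR_BGR2GRAY).astype(np.float32)
    # dial/ring inner boundary r~.085 at z=.036/.03 : gradient along radius
    A=np.array([.53,.112])
    for z,r0 in((.036,.085),):
        P=[]
        for a in np.radians(np.arange(-75,75,1.5)):
            r=np.linspace(r0-.008,r0+.008,65)
            uv=proj(n,np.c_[A[0]+r*np.cos(a),A[1]+r*np.sin(a),np.full(65,z)]).astype(np.float32)
            v=cv2.remap(g,uv[:,0].reshape(1,-1),uv[:,1].reshape(1,-1),cv2.INTER_LINEAR)[0]
            d=np.gradient(cv2.GaussianBlur(v.reshape(1,-1),(0,0),3)[0]);k=d.argmax()
            P.append(A+r[k]*np.array([np.cos(a),np.sin(a)]))
        P=np.array(P)
        from scipy.optimize import least_squares
        o=least_squares(lambda q:np.hypot(*(P-q[:2]).T)-q[2],[.53,.112,.085],loss='soft_l1',f_scale=.001)
        print(f,z,o.x.round(4),np.sqrt((o.fun**2).mean()).round(4))
for f in("side0","side4","side5","side6"): ringfit(f"pics/{f}.png","side")
ringfit("pics/top0.png","top")
# double tab mid, at start
for f,n in(("side0","side"),("top0","top")):
    im=cv2.imread(f"pics/{f}.png");g=cv2.cvtColor(im,cv2.COLOR_BGR2GRAY).astype(np.float32)
    m=[]
    for r in np.arange(.094,.108,.002):
        s=np.linspace(-.019,.019,153);a=np.radians(96.3)
        u=np.array([np.cos(a),np.sin(a)]);v_=np.array([-u[1],u[0]])
        P=np.array([.53,.112])+r*u+s[:,None]*v_
        uv=proj(n,np.c_[P,np.full(153,.034)]).astype(np.float32)
        v=cv2.remap(g,uv[:,0].reshape(1,-1),uv[:,1].reshape(1,-1),cv2.INTER_LINEAR)[0]
        w=np.clip(np.median(v)-v-12,0,None);h=76
        l=[(w[b]*s[b]).sum()/w[b].sum() for b in(slice(16,66),slice(88,138))]
        m.append((l[0],l[1]))
    m=np.array(m).mean(0);print(f,m,"D",(np.array([.53,.112])+.1*u+m.mean()*v_).round(4))
E
```

```text
pics/side0.png 0.036 [0.5249 0.1092 0.0903] 0.0018
pics/side4.png 0.036 [0.5255 0.1086 0.0895] 0.0019
pics/side5.png 0.036 [0.5264 0.1087 0.0889] 0.002
pics/side6.png 0.036 [0.5252 0.1086 0.0897] 0.0021
pics/top0.png 0.036 [0.5283 0.1123 0.0855] 0.0008
side0 [-0.0130328   0.00995799] D [0.5206 0.2116]
top0 [-0.01209962  0.01176777] D [0.5192 0.2114]
```

The tab midpoints in both views give the target direction as −83.7° and an axis of (0.5315, 0.112) in the side frame. The index is then at −81.5°, so I push 2.2° more.

Emit:
{"method": "move_arm", "body": {
  "rows": [
    {"hand": 1, "travel": [0.023, 0.01, 0], "twist": -0.11},
    {"hand": 1, "travel": [0.022, 0.01, 0], "twist": -0.11},
    {"hand": 1, "travel": [0, 0, 0], "twist": 0},
    {"hand": 1, "travel": [0, 0, 0], "twist": 0}
  ]
}}

```text
time: 8.12
eef_pos: [0.5044, 0.171, 0.0673]
ee_rot: [0.678, 0.735, 0.0, 0.0]
contact_force: [-0.9, 0.4, -0.2]
opening: 0.0
```

```bash
python3 - <<'E'
from h import *
s=env.state();q=s['ee_rot'];print(s['time'],s['eef_pos'],s['contact_force'],np.degrees(2*np.arctan2(q[1],q[0])))
im=cams.grab_frame("side")[:,:,::-1];cv2.imwrite("pics/side7.png",im)
for a in(-82,-84): report(im.copy(),"side",(.5315,.1121),a)
E
```

```text
8.125 [0.50438548 0.17099655 0.06730552] [-0.90930638  0.39284631 -0.24162668] 94.65870904974857
idx 18 mean ang -83.5 std 0.26 fit dir -84.56 mid [0.5386 0.0495]
tab 9 mean ang -83.71 std 0.06 fit dir -82.91 mid [0.5425 0.0127]
idx 18 mean ang -83.75 std 0.25 fit dir -84.68 mid [0.5383 0.0495]
tab 9 mean ang -83.71 std 0.06 fit dir -82.91 mid [0.5425 0.0127]
```

The index now agrees with the target to within a few tenths of a degree. I back off, lift, and move toward the key.

Emit:
{"method": "move_arm", "body": {
  "rows": [
    {"hand": 1, "travel": [-0.2, -0.1, 0], "twist": 0},
    {"hand": 1, "travel": [-0.2, -0.1, 0.1], "twist": 0},
    {"hand": 1, "travel": [0, 0, 0.9], "twist": 0},
    {"hand": 1, "travel": [0, 0, 0.9], "twist": 0},
    {"hand": 1, "travel": [0, 0, 0.5], "twist": 0},
    {"hand": 1, "travel": [0, -1, 0], "twist": 0},
    {"hand": 1, "travel": [0, -1, 0], "twist": 0},
    {"hand": 1, "travel": [0, -1, 0], "twist": 0},
    {"hand": 1, "travel": [0, -1, 0], "twist": 0},
    {"hand": 1, "travel": [0, -1, 0], "twist": 0}
  ]
}}

```text
time: 9.43
eef_pos: [0.4834, -0.0908, 0.1876]
ee_rot: [0.678, 0.735, -0.0, 0.0]
contact_force: [0.4, 0.2, -0.2]
opening: -0.0002
```

Emit:
{"method": "move_arm", "body": {
  "rows": [
    {"hand": 1, "travel": [0, -1, 0], "twist": 0},
    {"hand": 1, "travel": [0, -1, 0], "twist": 0},
    {"hand": 1, "travel": [0, -1, 0], "twist": 0},
    {"hand": 1, "travel": [0, -0.6, 0], "twist": 0},
    {"hand": 1, "travel": [0, 0, 0], "twist": 0}
  ]
}}

```text
time: 10.05
eef_pos: [0.483, -0.2712, 0.1872]
ee_rot: [0.679, 0.734, -0.0, 0.0]
contact_force: [-0.1, 0.5, -1.1]
opening: 0.0001
```

```bash
python3 - <<'E'
from h import *
s=env.state();q=s['ee_rot'];print(s['time'],s['eef_pos'],s['contact_force'],np.degrees(2*np.arctan2(q[1],q[0])),s['joint_pos'].round(2))
im=cams.grab_frame("side")[:,:,::-1].copy();cv2.imwrite("pics/side8.png",im)
report(im,"side",(.5315,.1121),-83.5)
im=cams.grab_frame("top")[:,:,::-1].copy();cv2.imwrite("pics/top8.png",im)
report(im,"top",(.5302,.112),-83.5)
# key: white blob centroid from original images
for n,(x,y) in(("top",(382,222)),("side",(319,285))):
    g=cv2.cvtColor(cv2.imread(f"pics/{n}0.png"),cv2.COLOR_BGR2GRAY)
    w=np.clip(g[y-12:y+13,x-12:x+13].astype(float)-170,0,None);yy,xx=np.mgrid[y-12:y+13,x-12:x+13]
    u,v=(w*xx).sum()/w.sum(),(w*yy).sum()/w.sum();print(n,u,v,*[ray(n,u,v,z).round(4) for z in(.04,.045,.05,.055)])
E
```

```text
10.05 [ 0.48303641 -0.27117762  0.18722862] [-0.05828419  0.54021264 -1.08437832] 94.43902692113087 [ 0.76  0.53 -0.5   1.83  0.32  0.86  0.19]
idx 18 mean ang -83.66 std 0.27 fit dir -84.65 mid [0.5384 0.0495]
tab 9 mean ang -83.7 std 0.07 fit dir -82.64 mid [0.5425 0.0127]
idx 18 mean ang -83.67 std 0.14 fit dir -83.23 mid [0.5372 0.0494]
tab 9 mean ang -83.76 std 0.06 fit dir -83.89 mid [0.5411 0.0126]
top 381.54654969228756 220.98271572607044 [ 0.4963 -0.2817  0.04  ] [ 0.4955 -0.2805  0.045 ] [ 0.4947 -0.2793  0.05  ] [ 0.4939 -0.2781  0.055 ]
side 318.4278922345483 281.8597464342314 [ 0.5019 -0.2699  0.04  ] [ 0.4999 -0.2732  0.045 ] [ 0.4978 -0.2766  0.05  ] [ 0.4958 -0.2799  0.055 ]
```

View pics/side8.png

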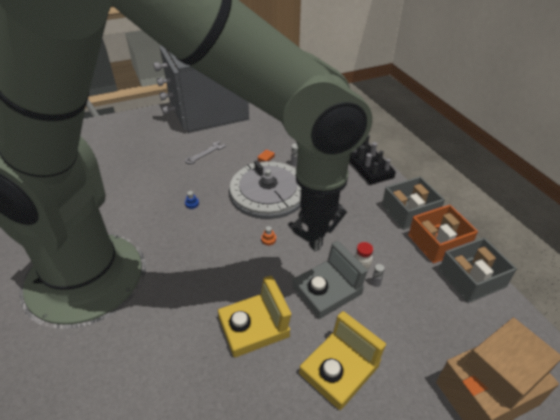

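View pics/top8.png

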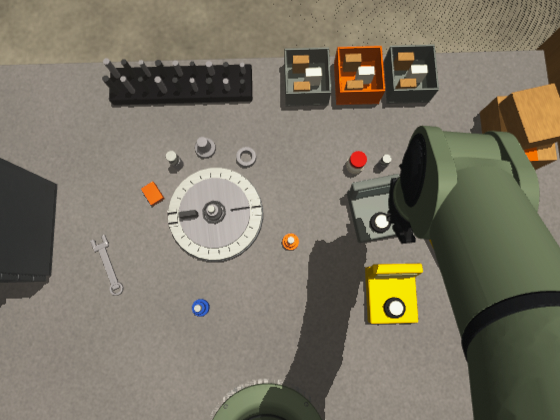

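The dial checks out in both views: the index is at −83.7° in each, and the target at −83.7° and −83.8°. The cutter is still in place. The key is at about (0.495, −0.279), top z about 0.052. I turn the jaw axis parallel to the screen and descend above the key.

Emit:
{"method": "move_arm", "body": {
  "rows": [
    {"hand": 1, "travel": [0.12, -0.08, 0], "twist": -1},
    {"hand": 1, "travel": [0.12, -0.08, 0], "twist": -1},
    {"hand": 1, "travel": [0, 0, 0], "twist": -1},
    {"hand": 1, "travel": [0, 0, 0], "twist": -1},
    {"hand": 1, "travel": [0, 0, 0], "twist": -1},
    {"hand": 1, "travel": [0, 0, 0], "twist": -1},
    {"hand": 1, "travel": [0, 0, 0], "twist": -1},
    {"hand": 1, "travel": [0, 0, 0], "twist": -1},
    {"hand": 1, "travel": [0, 0, 0], "twist": -0.5},
    {"hand": 1, "travel": [0, 0, 0], "twist": 0}
  ]
}}

```text
time: 11.4
eef_pos: [0.4965, -0.2757, 0.1875]
ee_rot: [0.996, 0.085, 0.0, -0.0]
contact_force: [0.5, 0.8, -0.6]
opening: 0.0001
```

Emit:
{"method": "move_arm", "body": {
  "rows": [
    {"hand": 1, "travel": [0, 0, -0.7], "twist": 0},
    {"hand": 1, "travel": [0, 0, -0.7], "twist": 0},
    {"hand": 1, "travel": [0, 0, -0.5], "twist": 0},
    {"hand": 1, "travel": [0, 0, 0], "twist": 0},
    {"hand": 1, "travel": [0, 0, 0], "twist": 0}
  ]
}}

```text
time: 12.02
eef_pos: [0.4968, -0.2769, 0.0933]
ee_rot: [0.996, 0.085, 0.0, 0.0]
contact_force: [0.1, -0.5, 0.3]
opening: 0.0002
```

```bash
python3 - <<'E'
from h import *
s=env.state();q=s['ee_rot'];print(s['time'],s['eef_pos'],s['contact_force'],np.degrees(2*np.arctan2(q[1],q[0])))
im=cams.grab_frame("side")[:,:,::-1].copy()
cv2.imwrite("pics/s9.png",cv2.resize(im[200:340,230:430],None,fx=3.5,fy=3.5,interpolation=cv2.INTER_CUBIC))
E
```

```text
12.025 [ 0.49675882 -0.27692065  0.09332675] [ 0.05102428 -0.4652914   0.28622876] 9.723295002751481
```

View pics/s9.png

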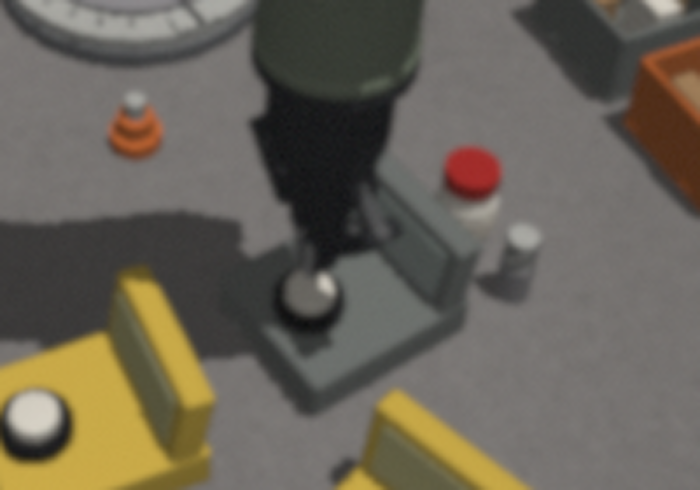

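The fingertips hang directly over the grey box's key, clear of the screen. I descend in small steps.

Emit:
{"method": "move_arm", "body": {
  "rows": [
    {"hand": 1, "travel": [-0.02, -0.05, -0.15], "twist": 0},
    {"hand": 1, "travel": [0, 0, -0.15], "twist": 0},
    {"hand": 1, "travel": [0, 0, -0.05], "twist": 0},
    {"hand": 1, "travel": [0, 0, 0], "twist": 0}
  ]
}}

```text
time: 12.58
eef_pos: [0.4951, -0.2796, 0.0746]
ee_rot: [0.996, 0.084, -0.0, -0.0]
contact_force: [-1.4, -1.4, 2.2]
opening: 0.0002
```

Emit:
{"method": "move_arm", "body": {
  "rows": [
    {"hand": 1, "travel": [0, 0, -0.06], "twist": 0},
    {"hand": 1, "travel": [0, 0, -0.04], "twist": 0},
    {"hand": 1, "travel": [0, 0, 0], "twist": 0}
  ]
}}

```text
time: 12.95
eef_pos: [0.4953, -0.2796, 0.07]
ee_rot: [0.996, 0.084, 0.0, 0.0]
contact_force: [-2.7, 0.0, 8.4]
opening: 0.0003
```

Emit:
{"method": "move_arm", "body": {
  "rows": [
    {"hand": 1, "travel": [0, 0, -0.04], "twist": 0},
    {"hand": 1, "travel": [0, 0, 0], "twist": 0},
    {"hand": 1, "travel": [0, 0, 0], "twist": 0}
  ]
}}

```text
time: 13.32
eef_pos: [0.4955, -0.2797, 0.0695]
ee_rot: [0.996, 0.084, 0.0, 0.0]
contact_force: [-10.8, 4.1, 39.0]
opening: 0.0002
```

The wrist force rose sharply to 39 N at z=0.0695, which is the key's bottom stop. That is about 6 mm below first contact. I release straight up and away.

Emit:
{"method": "move_arm", "body": {
  "rows": [
    {"hand": 1, "travel": [0, 0, 0.1], "twist": 0},
    {"hand": 1, "travel": [0, 0, 0.3], "twist": 0},
    {"hand": 1, "travel": [0, 0, 0.8], "twist": 0},
    {"hand": 1, "travel": [0, 0, 0.9], "twist": 0},
    {"hand": 1, "travel": [0, 0, 0.9], "twist": 0},
    {"hand": 1, "travel": [-0.2, -0.9, 0], "twist": 0},
    {"hand": 1, "travel": [-0.2, -0.9, 0], "twist": 0},
    {"hand": 1, "travel": [-0.2, -0.9, 0], "twist": 0},
    {"hand": 1, "travel": [0, 0, 0], "twist": 0},
    {"hand": 1, "travel": [0, 0, 0], "twist": 0}
  ]
}}

```text
time: 14.58
eef_pos: [0.4655, -0.414, 0.2181]
ee_rot: [0.996, 0.084, 0.0, -0.0]
contact_force: [0.1, -0.0, -0.5]
opening: -0.0
```

```bash
python3 - <<'E'
from h import *
s=env.state();print(s['time'],s['eef_pos'],s['contact_force'])
im=cams.grab_frame("side")[:,:,::-1].copy();cv2.imwrite("pics/side10.png",im)
report(im,"side",(.5315,.1121),-83.5)
im2=cams.grab_frame("top")[:,:,::-1].copy();cv2.imwrite("pics/top10.png",im2)
report(im2,"top",(.5302,.112),-83.5)
a=im[240:320,270:370];b=cv2.imread("pics/side0.png")[240:320,270:370]
cv2.imwrite("pics/keycmp.png",cv2.resize(np.hstack([b,a]),None,fx=4,fy=4,interpolation=cv2.INTER_CUBIC))
E
```

```text
14.575 [ 0.46551831 -0.41401285  0.21805522] [ 0.14081728 -0.04642891 -0.46524169]
idx 18 mean ang -83.67 std 0.26 fit dir -84.89 mid [0.5384 0.0495]
tab 9 mean ang -83.7 std 0.07 fit dir -82.57 mid [0.5425 0.0127]
idx 18 mean ang -83.67 std 0.14 fit dir -83.27 mid [0.5372 0.0494]
tab 9 mean ang -83.76 std 0.06 fit dir -83.94 mid [0.5411 0.0126]
```

View pics/top10.png

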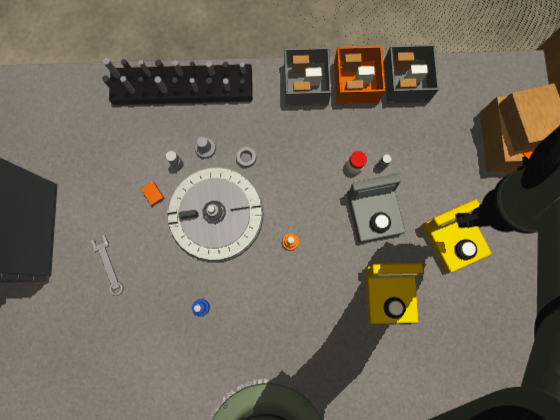

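View pics/keycmp.png

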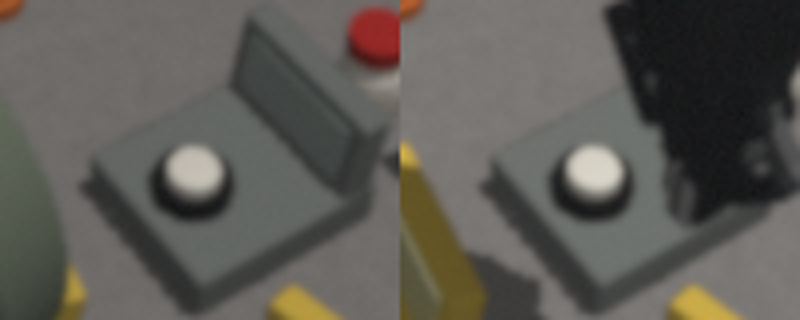

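The key is up again, the dial is set, and the tools and cutter stand where they were. I hand in.

```bash
python3 -c "
from rig import env
print(env.hand_in())"
```

```text
the job is handed in; nothing more can be done
None
```

I turned the dial clockwise by its fin with shut fingertips to the single line on the −y tab, then pressed the grey box's key to its stop and let it up. The job is handed in; no verdict was reported.

- **Dial:** the last side and top pictures put the index at −83.7° in both and the target at −83.7° and −83.8°. That is about 0.1°, or 0.2 mm at 100 mm from the axis. Fits from the line's own slope scattered by up to about 2.3° in the blurred side view, so I went by the angle about the axis.
- **Key:** the force rose to 39 N at the stop, about 5 mm below the first force reading. I inferred full travel from that stop, since the key's travel cannot be read directly. The last picture shows the key up.
- **Cutter and tools:** the last top view shows the cutter still in its collar and the other tools where they were. I judged that by eye and did not measure them.
- **Arm:** the gripper was clear of everything at hand-in, with the clock at about 14.7 s.

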